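# Shut the sherd drying box and throw its isolator

### The arm

A 6-joint arm with a two-finger parallel gripper is mounted at the origin on the work surface. World frame = base frame: x ahead of the robot, y to its left, z up, the work surface at z = 0. Lengths are in mm, angles in rad, forces in N, time in s.
With the tool pointing down it reaches from about 375 to 900 mm from the base axis. Payload 3.1 kg.
Tool frame: the origin (TCP) lies at the very end of the fingers, on their centre line; the grasp point (between the pads) lies 19 mm behind it (ctrl.grip_point_offset is the distance from the TCP to the grasp point, in mm); z points along the fingers, y is the line along which they close (so a half turn about z gives the same grasp; the last joint's range is limited). The gripper opens to 85 mm and grips with 20 to 120 N. Pads are 22 mm wide; open, the fingers measure 114 mm over their backs; the gripper's body (76 mm by 85 mm) begins 54 mm behind the grasp point. The pads swing forward as they close: fully open they stand 13 mm farther back than shut.
Start: joints at [-1.46, 0.527, 1.433, -0, 1.181, -0.178], TCP at [178.025, -599.086, 231.31] pointing down, gripper open.
Joint ranges: [-3.08, 3.08], [-0.75, 2.2], [0.22, 2.44], [-1.43, 4.57], [0, 2.65], [-2.85, 2.85]. Speed limits (rad/s): [2.79, 2.79, 3.14, 3.14, 3.14, 3.14].

### API

Orientations are given as a 3x3 rotation matrix whose columns are the frame's x, y, z axes.
In Python, from workcell import sensors, vision, order, ctrl gives the robot as it stands. The module is installed in compiled form; this text tells all that it offers.
- The arm moves only by the tool play_rows, never from a script. Its argument "motion" is one flat list of numbers, 5 for each row, row after row: the opening, from 0 (shut) to 1 (fully open), then the shift along the world's x, y, z in m, then the turn about the world's z in degrees. A call has exactly 5 rows; each row is the pose to reach, as a shift and turn from the pose commanded when the call began; what a row does not reach only later rows make up. A row lasts 1/12 s, in which the tool goes at most 41.7 mm and 7.16 degrees, less where a joint would pass 70% of its speed; a pose out of reach is approached as far as the arm can. A call with a gripper value outside its range is refused whole. The fingers move at their own pace and stop on an object; "newtons" is the grip in N (left out, the last holds). Time passes only in rows, so rows that repeat a pose let the fingers close, or fill a call up. It gives the time, the measured TCP pose, the force, the opening and the grip force at its end, in the units of the state.
- sensors.get_obs(): the state, without advancing time (a new reading comes with each control period).
- vision.capture(name): name is "scene" or "top" or "wrist"; returns a dict with "image" (384x512x3 uint8, blue, green, red), "fx", "fy", "cx", "cy" (pixels), "k1" (the pictures are not rectified: a ray, as slopes to the right and down, at radius r is drawn at 1 + k1 r^2 times it, then the intrinsics apply), "cam_to_world" (4x4, takes a point from camera to world coordinates). Camera axes: x right, y down, z forward; pixel columns grow to the right and rows downward; lengths in mm; the calibration is good to about 2 mm. A picture is of the moment at which its call begins. There is no depth.
- order.close_job(): hands the job in; it is judged then, once.
The state is a dict: "time": time; "joints": joint angles; "qvel": joint speeds; "joint_efforts": joint torques, N m; "tool_pos": TCP position; "orientation": TCP orientation; "ft_force": force on the tool from outside, world axes, zero at the start; "moment": the same for the moment, N m; "grip_width": finger opening in mm; "grasp_force": force on a finger pad.
Only numpy, scipy, OpenCV 4.12 (cv2) and the standard library are available. Lean on these libraries where they do the work, as an engineer would, in place of code of your own. Each camera call takes 0.05 s, during which the arm holds its last target. There are 200 camera calls.

### The job

The drying box is loaded with washed sherds: first push its lid fully shut. Then switch it on at the bench isolator: swing the black-barred bail handle up and over from the far side to its near stop and hold it pressed against that stop for half a second with a firm push of about 25 N, to seat the contacts. Work the handle with pushes only, as gripping or forcing it cracks it, and leave the things lying about where they are.

Things in the scene. Friction and masses are not known exactly. Their poses are not given: they have to be found in the camera images.
- dry_box: White open-topped metal box, 200 (x) x 220 (y) x 100 mm high, fixed to the bench; origin at the centre of its underside. Its lid is hinged on its +x (far) top edge. It stands on one side of the bench, the isolator on the other; which side varies.
- lid (a joint): Hinge angle of the lid: 0 = shut flat, about 1 to 1.35 rad = standing open as found. The hinge is stiff: the lid stays where it is left; about 5 N at its free edge moves it.
- lid_hinge (a point): Middle of the lid's hinge axis, on the far top edge of the box, 100 mm up (parallel to the box's y). Its axes turn with the lid; with the lid shut they are those of the box. The plain aluminium lid is 200 x 220 x 8 mm and reaches from the hinge along its own -x, its outer face is 8 mm up its own z.
- lid_edge (a point): Middle of the lid's free edge, on the outer face, 200 mm from the hinge. Axes turn with the lid. A black knob stands 40 mm up from the outer face, 30 mm in from this edge, in the middle of the width.
- isolator: Bench isolator: grey plastic housing 100 (x) x 90 (y) x 70 mm high on a 130 x 130 x 6 mm steel foot fixed to the bench; origin at the centre of the underside. Carries the bail handle. It stands turned about half round: its +x points roughly back at the robot.
- bail_hinge (a point): Centre of the bail's hinge axis, 50 mm above the bench in the middle of the housing; the hinge runs along the isolator's y. Axes are those of the isolator.
- bail (a joint): Angle of the bail handle: 0 = OFF detent (bar on the isolator's -x side, away from the robot, arms 25 degrees above level), 1.135 = upright, 2.27 = ON stop (bar on its +x side, towards the robot, 25 degrees above level). It snaps into either detent over the last 20 degrees or so, stays where it is left in between, and takes about 9 N at the bar to leave a detent.
- bail_bar (a point): Middle of the handle's black round cross bar: 16 mm diameter, 100 mm from the hinge axis, along the isolator's y, carried by two thin steel arms at y = +-60 mm. Axes turn with the bail.
- sherd_a: Bystander: loose terracotta sherd about 65 x 55 x 9 mm on the bench; origin under its centre. Leave alone.
- beaker: Bystander: white ceramic beaker, 72 mm across, 95 mm high; origin under its centre. Leave alone.
- brush: Bystander: brush 170 mm long lying on the bench. Leave alone.
- sample_block: Bystander: wooden block 90 x 60 x 35 mm; origin under its centre. Leave alone.
There are look-alikes about, which are no part of the job. Of the things shaped like the isolator, the grey one is meant.

How it is judged:
By the outcome, as a careful person would: the job done as asked, in the order asked, and still so for the second after the job is handed in, with the robot touching nothing.
It also fails if it takes over 72 s, if anything falls off the work surface, if the arm or the gripper's body presses on something with over 40 N, if the wrist force passes 120 N, or if a joint passes its speed limit or range.

## Working session

There is one attempt and no reset: what is moved stays moved. The work goes in short steps, Python scripts to look and compute and a tool call to move; the robot and the scene stay as the last step left them, time stands still between calls to the robot, and variables do not carry over. Pictures are saved under pics/ and viewed, at most 10 in all, crops included, and the job is handed in when it is done.

Besides the shell and the picture viewer there is one more tool, called as a command line: name --argument value ..., lists and objects as JSON in quotes. play_rows: Moves the arm, as the interface text tells. Its arguments: {"type":"object","properties":{"motion":{"type":"array","items":{"type":"number"}},"newtons":{"type":"number"}},"required":["motion"]}

```bash
mkdir -p pics; cat > h.py <<'E'
import numpy as np, cv2
from workcell import sensors, vision, order, ctrl
def snap(n,f):
    c=vision.capture(n); cv2.imwrite('pics/'+f,c['image']); return c
def ray(c,u,v):
    K=np.array([[c['fx'],0,c['cx']],[0,c['fy'],c['cy']],[0,0,1.]])
    p=cv2.undistortPoints(np.array([[[u,v]]],float),K,np.array([c['k1'],0,0,0.]))[0,0]
    T=np.array(c['cam_to_world']); return T[:3,3],T[:3,:3]@np.array([p[0],p[1],1])
def onz(c,u,v,z):
    o,d=ray(c,u,v); return o+d*(z-o[2])/d[2]
def proj(c,P):
    T=np.linalg.inv(np.array(c['cam_to_world'])); q=T[:3,:3]@np.array(P,float)+T[:3,3]
    s=q[:2]/q[2]; s=s*(1+c['k1']*(s@s)); return s*[c['fx'],c['fy']]+[c['cx'],c['cy']]
def tri(c1,p1,c2,p2):
    o1,d1=ray(c1,*p1);o2,d2=ray(c2,*p2)
    t=np.linalg.lstsq(np.c_[d1,-d2],o2-o1,rcond=None)[0]
    a=o1+d1*t[0];b=o2+d2*t[1]; return (a+b)/2,np.linalg.norm(a-b)
E
python3 - <<'E'
from h import *
import pickle
a=snap('scene','s0.png');b=snap('top','t0.png')
pickle.dump((a,b),open('c0.pkl','wb'))
for c in(a,b): print(np.round(c['cam_to_world'],2),c['fx'],c['k1'])
o=sensors.get_obs();print(o['tool_pos'],np.round(o['orientation'],2),o['ft_force'],o['grip_width'],o['time'])
E
```

```text
[[ 4.20000e-01  7.90000e-01 -4.50000e-01  1.12780e+03]
 [ 9.10000e-01 -3.70000e-01  2.00000e-01 -2.71150e+02]
 [-1.00000e-02 -4.90000e-01 -8.70000e-01  1.22597e+03]
 [ 0.00000e+00  0.00000e+00  0.00000e+00  1.00000e+00]] 384.59626736958415 -0.10435311363587071
[[-0.00000e+00 -1.00000e+00  1.00000e-01  4.13400e+02]
 [-1.00000e+00  1.00000e-02  1.00000e-02 -9.01000e+00]
 [-2.00000e-02 -1.00000e-01 -1.00000e+00  1.48645e+03]
 [ 0.00000e+00  0.00000e+00  0.00000e+00  1.00000e+00]] 463.961832080595 -0.10909060148862884
[ 177.94310555 -598.43632949  230.40836337] [[ 0.96  0.28 -0.  ]
 [ 0.28 -0.96  0.  ]
 [ 0.   -0.   -1.  ]] [ 0.53796065  0.34916161 -1.11606613] 85.60076373608752 0.1
```

View pics/s0.png

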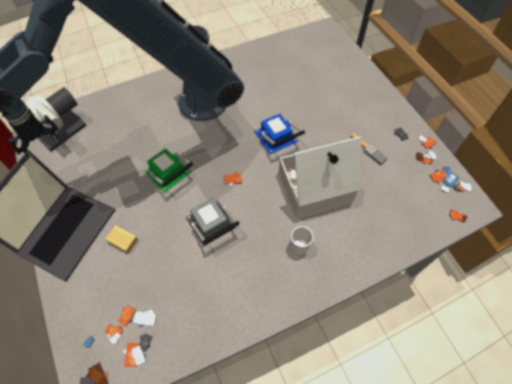

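View pics/t0.png

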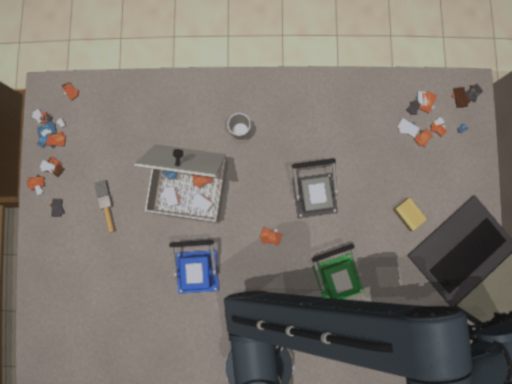

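Three isolator look-alikes in the top view: grey at (317,190), blue at (197,270) and green at (340,277). The grey one fits, with its bar on the far side at (314,163). The white box is at (185,190) with its lid open, the beaker behind it at (239,125), the sherd at (271,236). Confirming in one crop.

```bash
python3 - <<'E'
from h import *
import pickle
a,b=pickle.load(open('c0.pkl','rb'))
A=cv2.resize(b['image'][110:240,120:350],None,fx=3.4,fy=3.4,interpolation=cv2.INTER_CUBIC)
cv2.imwrite('pics/crop_t.png',A)
B=cv2.resize(a['image'][120:265,170:380],None,fx=3.8,fy=3.8,interpolation=cv2.INTER_CUBIC)
cv2.imwrite('pics/crop_s.png',B)
E
```

```text
(no output)
```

View pics/crop_t.png

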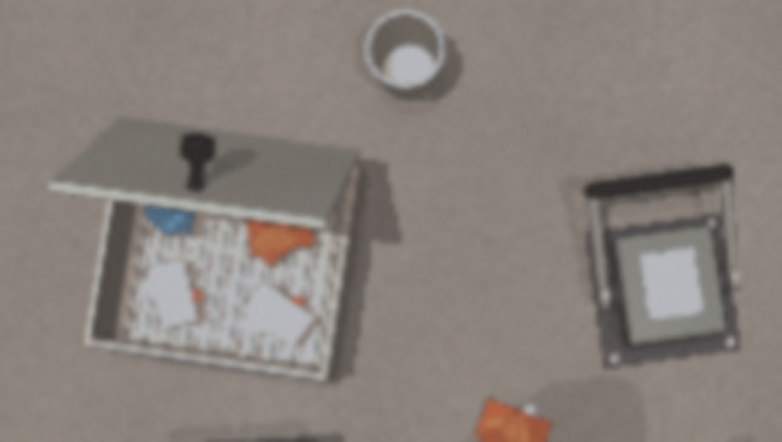

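View pics/crop_s.png

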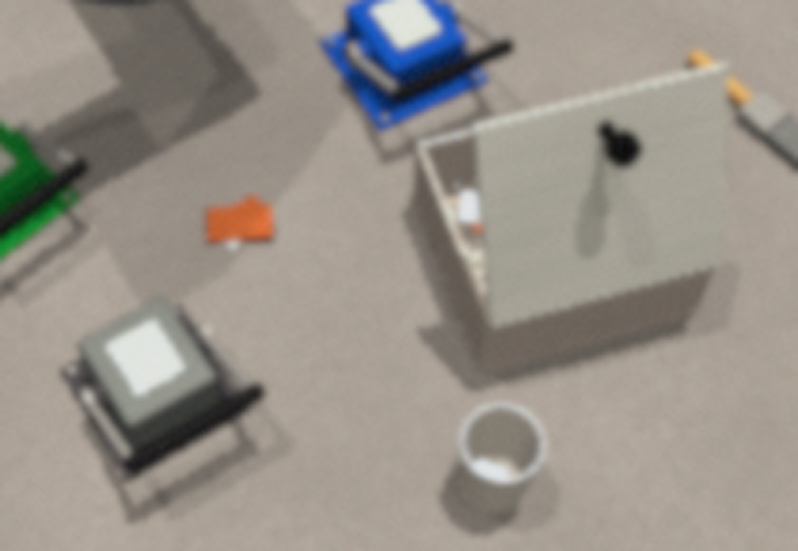

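The crops confirm the grey isolator: bar on the far side, from (587,190) to (732,172) in the top crop. The lid stands open, free edge (50,187) to (325,222), hinge behind it.

```bash
python3 - <<'E'
from h import *
import pickle
a,b=pickle.load(open('c0.pkl','rb'))
t=lambda u,v:(120+(u+.5)/3.4-.5,110+(v+.5)/3.4-.5); s=lambda u,v:(170+(u+.5)/3.8-.5,120+(v+.5)/3.8-.5)
np.set_printoptions(precision=0,suppress=True)
T=lambda p,z:onz(b,*t(*p),z)
S=lambda p,z:onz(a,*s(*p),z)
print('box near L,R',T((87,345),100),T((328,378),100))
print('lid free edge outer tri',tri(b,t(50,187),a,s(726,65)),tri(b,t(325,222),a,s(478,126)))
print('hinge outer top', T((122,118),103),T((358,152),103),'scene',S((718,268),103),S((492,326),103))
print('knob',tri(b,t(197,145),a,s(622,148)))
print('bar',T((587,190),92),T((732,172),92),'scene',S((130,467),92),S((262,392),92), tri(b,t(587,190),a,s(262,392)),tri(b,t(732,172),a,s(130,467)))
print('foot near',T((610,362),6),T((738,347),6))
print('housing top',T((613,232),70),T((715,222),70),T((726,332),70),T((628,345),70))
print('beaker',T((404,50),95),'sherd',T((512,425),5))
E
```

```text
box near L,R [488. 343. 100.] [459. 128. 100.]
lid free edge outer tri (array([602., 329., 279.]), np.float64(0.9738229960334183)) (array([573., 113., 284.]), np.float64(0.9855382345035109))
hinge outer top [692. 315. 103.] [659. 102. 103.] scene [693. 309. 103.] [658.  99. 103.]
knob (array([635., 213., 274.]), np.float64(3.8673350778424056))
bar [ 625. -102.   92.] [ 641. -232.   92.] scene [ 642. -232.   92.] [ 626. -105.   92.] (array([ 625., -103.,   90.]), np.float64(2.202389067248208)) (array([ 641., -232.,   90.]), np.float64(0.47061059084174617))
foot near [ 475. -128.    6.] [ 489. -248.    6.]
housing top [ 590. -127.   70.] [ 599. -219.   70.] [ 499. -227.   70.] [ 488. -139.   70.]
beaker [754.  61.  95.] sherd [417. -35.   5.]
```

play_rows --motion '[0, 0.03, 0.023, 0.013, -5, 0, 0.06, 0.046, 0.026, -10, 0, 0.09, 0.069, 0.039, -16, 0, 0.12, 0.092, 0.052, -16, 0, 0.15, 0.115, 0.065, -16]' --newtons 60

```text
time: 0.52
tool_pos: [328.9, -482.5, 296.4]
orientation: [[1.0, 0.009, -0.0], [0.009, -1.0, 0.001], [-0.0, -0.001, -1.0]]
ft_force: [0.1, -1.0, 0.6]
grip_width: 25.2
grasp_force: 0.0
```

play_rows --motion '[0, 0.03, 0.023, 0.013, 0, 0, 0.06, 0.046, 0.026, 0, 0, 0.09, 0.069, 0.039, 0, 0, 0.12, 0.092, 0.052, 0, 0, 0.15, 0.115, 0.065, 0]'

```text
time: 0.93
tool_pos: [479.1, -367.4, 361.5]
orientation: [[1.0, 0.01, -0.001], [0.01, -1.0, 0.001], [-0.001, -0.001, -1.0]]
ft_force: [0.0, -0.3, 0.1]
grip_width: -0.1
grasp_force: 0.0
```

play_rows --motion '[0, 0.03, 0.025, 0, 0, 0, 0.06, 0.05, 0, 0, 0, 0.09, 0.075, 0, 0, 0, 0.12, 0.1, 0, 0, 0, 0.15, 0.125, 0, 0]'

```text
time: 1.35
tool_pos: [629.0, -242.4, 360.7]
orientation: [[1.0, 0.01, -0.001], [0.01, -1.0, 0.001], [-0.001, -0.001, -1.0]]
ft_force: [0.5, -0.8, 0.5]
grip_width: 0.1
grasp_force: 0.0
```

play_rows --motion '[0, 0.007, 0.04, 0, 0, 0, 0.014, 0.08, 0, 0, 0, 0.021, 0.12, 0, 0, 0, 0.028, 0.16, 0, 0, 0, 0.035, 0.2, 0, 0]'

```text
time: 1.77
tool_pos: [662.8, -42.0, 360.6]
orientation: [[1.0, 0.009, -0.001], [0.009, -1.0, 0.0], [-0.001, -0.0, -1.0]]
ft_force: [-0.6, 0.7, 0.2]
grip_width: 0.3
grasp_force: 0.0
```

play_rows --motion '[0, 0.007, 0.04, 0, 0, 0, 0.014, 0.08, 0, 0, 0, 0.021, 0.12, 0, 0, 0, 0.028, 0.16, 0, 0, 0, 0.035, 0.2, 0, 0]'

```text
time: 2.18
tool_pos: [697.7, 157.9, 360.6]
orientation: [[1.0, 0.01, -0.001], [0.01, -1.0, -0.0], [-0.001, 0.0, -1.0]]
ft_force: [1.7, 0.2, -0.3]
grip_width: 0.0
grasp_force: 0.0
```

play_rows --motion '[0, 0, 0.005, -0.03, 0, 0, 0, 0.005, -0.06, 0, 0, 0, 0.005, -0.09, 0, 0, 0, 0.005, -0.12, 0, 0, 0, 0.005, -0.12, 0]'

```text
time: 2.6
tool_pos: [693.1, 160.8, 232.8]
orientation: [[1.0, 0.01, -0.016], [0.01, -1.0, -0.001], [-0.016, 0.001, -1.0]]
ft_force: [-0.5, -0.6, -0.6]
grip_width: 0.0
grasp_force: 0.0
```

play_rows --motion '[0, -0.02, 0.003, 0, 0, 0, -0.04, 0.005, 0, 0, 0, -0.055, 0.007, 0, 0, 0, -0.065, 0.009, 0, 0, 0, -0.075, 0.01, 0, 0]'

```text
time: 3.02
tool_pos: [622.9, 171.1, 243.1]
orientation: [[1.0, 0.01, 0.002], [0.01, -1.0, 0.0], [0.002, -0.0, -1.0]]
ft_force: [0.1, 0.3, 1.1]
grip_width: -0.4
grasp_force: 0.0
```

play_rows --motion '[0, -0.015, 0.002, -0.008, 0, 0, -0.03, 0.004, -0.018, 0, 0, -0.042, 0.006, -0.027, 0, 0, -0.053, 0.007, -0.037, 0, 0, -0.062, 0.008, -0.048, 0]'

```text
time: 3.43
tool_pos: [561.0, 178.0, 196.4]
orientation: [[1.0, 0.01, 0.002], [0.01, -1.0, -0.001], [0.002, 0.001, -1.0]]
ft_force: [-4.1, -4.1, 7.9]
grip_width: 0.1
grasp_force: 3.8
```

play_rows --motion '[0, -0.009, 0.001, -0.013, 0, 0, -0.016, 0.002, -0.026, 0, 0, -0.022, 0.003, -0.04, 0, 0, -0.026, 0.003, -0.054, 0, 0, -0.029, 0.004, -0.069, 0]'

```text
time: 3.85
tool_pos: [532.8, 182.9, 125.8]
orientation: [[1.0, 0.009, 0.002], [0.009, -1.0, 0.0], [0.002, -0.0, -1.0]]
ft_force: [-0.9, -0.8, 0.5]
grip_width: 0.6
grasp_force: 0.8
```

play_rows --motion '[0, 0, 0, -0.006, 0, 0, 0, 0, -0.012, 0, 0, 0, 0, -0.016, 0, 0, 0, 0, -0.018, 0, 0, 0, 0, -0.018, 0]'

```text
time: 4.27
tool_pos: [532.8, 183.0, 108.5]
orientation: [[1.0, 0.01, 0.001], [0.01, -1.0, 0.0], [0.001, -0.0, -1.0]]
ft_force: [-4.2, -0.8, 11.4]
grip_width: -0.1
grasp_force: 5.5
```

Press down further until the force rises against the box.

play_rows --motion '[0, 0, 0, -0.001, 0, 0, 0, 0, -0.002, 0, 0, 0, 0, -0.003, 0, 0, 0, 0, -0.003, 0, 0, 0, 0, -0.003, 0]'

```text
time: 4.68
tool_pos: [532.8, 183.0, 108.3]
orientation: [[1.0, 0.01, 0.003], [0.01, -1.0, 0.0], [0.003, -0.0, -1.0]]
ft_force: [-7.5, -1.6, 28.7]
grip_width: 0.1
grasp_force: 14.2
```

play_rows --motion '[0, 0, 0, 0.03, 0, 0, 0, 0, 0.065, 0, 0, 0, 0, 0.1, 0, 0, 0, 0, 0.13, 0, 0, 0, 0, 0.15, 0]'

```text
time: 5.1
tool_pos: [534.3, 183.1, 257.8]
orientation: [[1.0, 0.009, 0.008], [0.009, -1.0, 0.001], [0.008, -0.001, -1.0]]
ft_force: [0.7, -0.3, -0.4]
grip_width: -0.4
grasp_force: 0.0
```

play_rows --motion '[0, 0.014, -0.034, 0, 0, 0, 0.028, -0.069, 0, 0, 0, 0.042, -0.103, 0, 0, 0, 0.056, -0.138, 0, 3, 0, 0.07, -0.173, 0, 6.5]'

```text
time: 5.52
tool_pos: [603.3, 8.1, 254.5]
orientation: [[0.992, 0.126, 0.003], [0.126, -0.992, -0.0], [0.003, 0.001, -1.0]]
ft_force: [-0.4, 0.6, 0.1]
grip_width: -0.3
grasp_force: 0.0
```

play_rows --motion '[0, 0.014, -0.034, 0, 0, 0, 0.028, -0.069, 0, 0, 0, 0.042, -0.103, 0, 0, 0, 0.056, -0.138, 0, 0, 0, 0.07, -0.173, 0, 0]'

```text
time: 5.93
tool_pos: [673.1, -165.4, 254.2]
orientation: [[0.992, 0.122, 0.002], [0.122, -0.992, -0.001], [0.002, 0.001, -1.0]]
ft_force: [0.1, -0.3, -0.9]
grip_width: -0.5
grasp_force: 0.0
```

```bash
python3 - <<'E'
from h import *
c=snap('top','t1.png')
A=cv2.resize(c['image'][110:240,120:350],None,fx=3.4,fy=3.4,interpolation=cv2.INTER_CUBIC)
cv2.imwrite('pics/crop_t1.png',A); print(sensors.get_obs()['tool_pos'])
E
```

```text
[ 676.07977549 -173.98629037  254.0591798 ]
```

View pics/crop_t1.png

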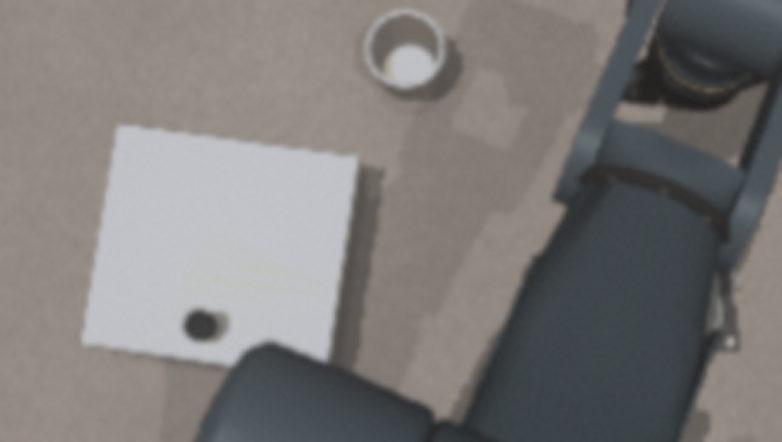

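The lid lies flat and fully shut, knob at (200,325), beaker untouched at (404,50). Now the bail.

play_rows --motion '[0, 0, 0.008, -0.037, 0, 0, 0, 0.01, -0.075, 0, 0, 0, 0.01, -0.11, 0, 0, 0, 0.01, -0.15, 0, 0, 0, 0.01, -0.185, 0]'

```text
time: 6.4
tool_pos: [672.3, -153.3, 67.0]
orientation: [[0.992, 0.122, 0.001], [0.122, -0.992, -0.0], [0.001, 0.001, -1.0]]
ft_force: [0.3, -0.2, -0.8]
grip_width: 0.1
grasp_force: 0.0
```

play_rows --motion '[0, -0.003, 0, 0, 0, 0, -0.006, -0.001, 0, 0, 0, -0.009, -0.001, 0, 0, 0, -0.012, -0.001, 0, 0, 0, -0.012, -0.001, 0, 0]'

```text
time: 6.82
tool_pos: [661.3, -154.8, 71.8]
orientation: [[0.992, 0.123, 0.005], [0.123, -0.992, -0.002], [0.004, 0.003, -1.0]]
ft_force: [-1.1, -0.0, -0.2]
grip_width: 0.2
grasp_force: 0.0
```

play_rows --motion '[0, -0.003, 0, -0.002, 0, 0, -0.006, -0.001, -0.003, 0, 0, -0.009, -0.001, -0.003, 0, 0, -0.011, -0.001, -0.003, 0, 0, -0.011, -0.001, -0.003, 0]'

```text
time: 7.23
tool_pos: [648.9, -155.2, 65.6]
orientation: [[0.992, 0.122, 0.001], [0.122, -0.992, -0.0], [0.001, 0.0, -1.0]]
ft_force: [0.2, -0.7, -0.1]
grip_width: -0.2
grasp_force: 0.0
```

play_rows --motion '[0, -0.004, 0, 0, 0, 0, -0.006, -0.001, 0.004, 0, 0, -0.008, -0.001, 0.009, 0, 0, -0.01, -0.001, 0.014, 0, 0, -0.012, -0.0015, 0.018, 0]'

```text
time: 7.65
tool_pos: [639.7, -156.4, 83.4]
orientation: [[0.992, 0.122, 0.006], [0.122, -0.992, -0.0], [0.006, 0.001, -1.0]]
ft_force: [5.0, 1.5, -5.1]
grip_width: -0.0
grasp_force: 3.0
```

play_rows --motion '[0, -0.002, 0, 0.001, 0, 0, -0.004, -0.0005, 0.003, 0, 0, -0.005, -0.0005, 0.005, 0, 0, -0.006, -0.001, 0.007, 0, 0, -0.006, -0.001, 0.007, 0]'

```text
time: 8.07
tool_pos: [634.3, -157.2, 91.0]
orientation: [[0.993, 0.122, 0.008], [0.122, -0.993, -0.0], [0.007, 0.001, -1.0]]
ft_force: [7.1, 2.1, -0.2]
grip_width: -0.0
grasp_force: 3.3
```

```bash
python3 - <<'E'
from h import *
a=snap('scene','s2.png')
B=cv2.resize(a['image'][150:280,130:290],None,fx=4.5,fy=4.5,interpolation=cv2.INTER_CUBIC)
cv2.imwrite('pics/crop_s2.png',B)
o=sensors.get_obs();print(o['tool_pos'],o['ft_force'])
E
```

```text
[ 634.28420843 -157.25445967   91.05254264] [ 6.31414372  2.76741441 -0.8606244 ]
```

View pics/crop_s2.png

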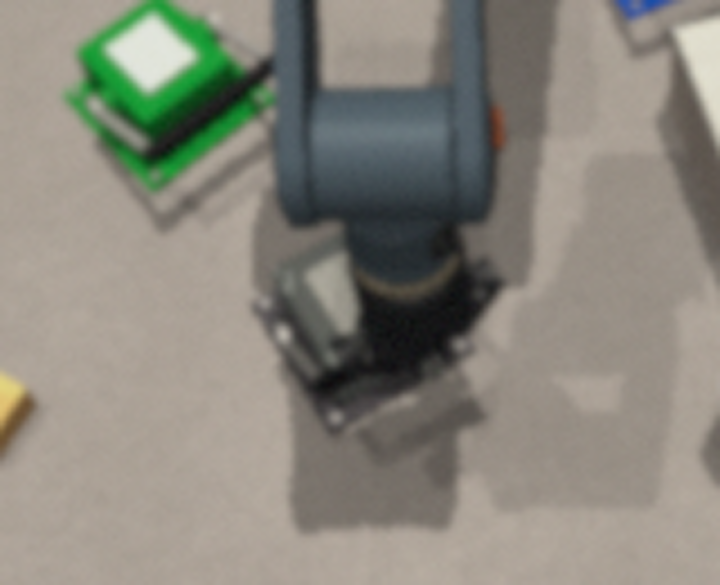

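The gripper hides most of the bar, but its right end shows at crop (490,285), that is scene (239,213), against (239,223) before: the bail has swung up. Working out its angle from that.

```bash
python3 - <<'E'
from h import *
import pickle
a,b=pickle.load(open('c0.pkl','rb'))
f=np.array([.992,.122,0]);l=np.array([-.122,.992,0]);H=np.array([543,-178,50.])
for d in range(25,80,6):
    r=np.radians(d);P=H+f*100*np.cos(r)+l*65+[0,0,100*np.sin(r)]
    print(d,np.round(proj(a,P),1),np.round(100*np.cos(r)),np.round(P[2]))
E
```

```text
25 [239.1 222.2] 91.0 92.0
31 [238.2 219.9] 86.0 102.0
37 [237.1 217.3] 80.0 110.0
43 [235.9 214.6] 73.0 118.0
49 [234.6 211.8] 66.0 125.0
55 [233.2 209. ] 57.0 132.0
61 [231.7 206.1] 48.0 137.0
67 [230.1 203.2] 39.0 142.0
73 [228.5 200.4] 29.0 146.0
79 [226.9 197.6] 19.0 148.0
```

play_rows --motion '[0, -0.01, -0.001, 0.011, 0, 0, -0.02, -0.0025, 0.021, 0, 0, -0.032, -0.004, 0.029, 0, 0, -0.045, -0.0055, 0.035, 0, 0, -0.058, -0.007, 0.039, 0]'

```text
time: 8.53
tool_pos: [575.5, -165.1, 130.5]
orientation: [[0.992, 0.123, 0.007], [0.123, -0.992, -0.002], [0.007, 0.003, -1.0]]
ft_force: [4.5, 0.5, -2.1]
grip_width: -0.1
grasp_force: 2.1
```

play_rows --motion '[0, -0.013, -0.0015, 0, 0, 0, -0.026, -0.003, 0, 0, 0, -0.039, -0.005, 0, 0, 0, -0.052, -0.0065, 0, 0, 0, -0.065, -0.008, 0, 0]'

```text
time: 8.95
tool_pos: [508.4, -172.8, 129.5]
orientation: [[0.992, 0.122, 0.002], [0.122, -0.992, -0.001], [0.002, 0.001, -1.0]]
ft_force: [1.7, 1.3, -1.7]
grip_width: 0.2
grasp_force: 0.9
```

play_rows --motion '[0, -0.008, -0.001, -0.004, 0, 0, -0.016, -0.002, -0.008, 0, 0, -0.022, -0.003, -0.014, 0, 0, -0.027, -0.003, -0.02, 0, 0, -0.029, -0.0035, -0.026, 0]'

```text
time: 9.37
tool_pos: [478.1, -175.8, 102.4]
orientation: [[0.992, 0.122, -0.001], [0.122, -0.992, 0.001], [-0.001, -0.001, -1.0]]
ft_force: [-0.2, 0.4, -0.8]
grip_width: 0.0
grasp_force: 0.0
```

play_rows --motion '[0, 0, 0, 0.015, 0, 0, 0, 0, 0.03, 0, 0, -0.014, -0.002, 0.03, 0, 0, -0.027, -0.0035, 0.03, 0, 0, -0.027, -0.0035, 0.03, 0]'

```text
time: 9.78
tool_pos: [449.8, -178.8, 132.7]
orientation: [[0.993, 0.122, -0.003], [0.122, -0.993, 0.002], [-0.003, -0.002, -1.0]]
ft_force: [-0.4, 0.3, -0.6]
grip_width: -0.1
grasp_force: 0.0
```

play_rows --motion '[0, 0, 0, -0.008, 0, 0, 0, 0, -0.016, 0, 0, 0, 0, -0.022, 0, 0, 0, 0, -0.027, 0, 0, 0, 0, -0.029, 0]'

```text
time: 10.2
tool_pos: [451.9, -179.2, 102.9]
orientation: [[0.992, 0.123, -0.002], [0.123, -0.992, 0.001], [-0.001, -0.001, -1.0]]
ft_force: [0.7, 0.2, 0.7]
grip_width: 0.2
grasp_force: 0.0
```

play_rows --motion '[0, 0, 0, -0.001, 0, 0, 0, 0, -0.002, 0, 0, 0, 0, -0.003, 0, 0, 0, 0, -0.004, 0, 0, 0, 0, -0.004, 0]'

```text
time: 10.62
tool_pos: [452.1, -179.6, 100.4]
orientation: [[0.992, 0.123, 0.0], [0.123, -0.992, -0.0], [0.0, 0.0, -1.0]]
ft_force: [0.6, -0.3, 0.8]
grip_width: 0.1
grasp_force: 0.0
```

play_rows --motion '[0, 0, 0, -0.001, 0, 0, 0, 0, -0.002, 0, 0, 0, 0, -0.003, 0, 0, 0, 0, -0.003, 0, 0, 0, 0, -0.003, 0]'

```text
time: 11.03
tool_pos: [452.2, -179.7, 99.6]
orientation: [[0.992, 0.123, 0.001], [0.123, -0.992, -0.001], [0.001, 0.001, -1.0]]
ft_force: [-2.3, 2.6, 19.2]
grip_width: -0.2
grasp_force: 9.4
```

play_rows --motion '[0, 0, 0, -0.0013, 0, 0, 0, 0, -0.0013, 0, 0, 0, 0, -0.0013, 0, 0, 0, 0, -0.0013, 0, 0, 0, 0, -0.0013, 0]'

```text
time: 11.45
tool_pos: [452.3, -179.7, 99.4]
orientation: [[0.992, 0.123, 0.002], [0.123, -0.992, -0.002], [0.002, 0.002, -1.0]]
ft_force: [-4.4, 2.1, 28.5]
grip_width: 0.1
grasp_force: 14.3
```

About 24 N along the bail's path against the stop (28.5 N vertical, less slope and friction). Holding it.

play_rows --motion '[0, 0, 0, 0, 0, 0, 0, 0, 0, 0, 0, 0, 0, 0, 0, 0, 0, 0, 0, 0, 0, 0, 0, 0, 0]'

```text
time: 11.87
tool_pos: [452.3, -179.8, 99.4]
orientation: [[0.992, 0.123, 0.002], [0.123, -0.992, -0.002], [0.002, 0.002, -1.0]]
ft_force: [-4.8, 2.0, 28.2]
grip_width: -0.3
grasp_force: 14.3
```

play_rows --motion '[0, 0, 0, 0, 0, 0, 0, 0, 0, 0, 0, 0, 0, 0, 0, 0, 0, 0, 0, 0, 0, 0, 0, 0, 0]'

```text
time: 12.28
tool_pos: [452.3, -179.7, 99.4]
orientation: [[0.992, 0.123, 0.002], [0.123, -0.992, -0.002], [0.002, 0.002, -1.0]]
ft_force: [-5.5, 2.1, 28.1]
grip_width: 0.1
grasp_force: 14.3
```

play_rows --motion '[0, 0, 0, 0.02, 0, 0, 0, 0, 0.055, 0, 0, 0, 0, 0.09, 0, 0, 0, 0, 0.125, 0, 0, 0, 0, 0.16, 0]'

```text
time: 12.7
tool_pos: [451.6, -179.3, 257.8]
orientation: [[0.992, 0.123, 0.0], [0.123, -0.992, 0.0], [0.0, -0.0, -1.0]]
ft_force: [1.2, -0.1, -0.2]
grip_width: 0.1
grasp_force: 0.0
```

play_rows --motion '[0, 0.02, -0.035, 0, 0, 0, 0.04, -0.07, 0, 0, 0, 0.06, -0.105, 0, 0, 0, 0.07, -0.14, 0, 0, 0, 0.08, -0.175, 0, 0]'

```text
time: 13.12
tool_pos: [532.7, -356.0, 256.2]
orientation: [[0.992, 0.123, 0.001], [0.123, -0.992, -0.0], [0.0, 0.0, -1.0]]
ft_force: [1.5, 0.5, 1.1]
grip_width: -0.2
grasp_force: 0.0
```

play_rows --motion '[0, 0, -0.035, 0, 0, 0, 0, -0.07, 0, 0, 0, 0, -0.1, 0, 0, 0, 0, -0.12, 0, 0, 0, 0, -0.12, 0, 0]'

```text
time: 13.53
tool_pos: [530.9, -479.6, 255.2]
orientation: [[0.993, 0.119, 0.0], [0.119, -0.993, -0.003], [-0.0, 0.003, -1.0]]
ft_force: [0.1, 0.7, -0.8]
grip_width: 0.1
grasp_force: 0.0
```

```bash
python3 - <<'E'
from h import *
a=snap('top','t3.png')
B=cv2.resize(a['image'][100:300,120:370],None,fx=3,fy=3,interpolation=cv2.INTER_CUBIC)
cv2.imwrite('pics/crop_t3.png',B)
E
```

```text
(no output)
```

View pics/crop_t3.png

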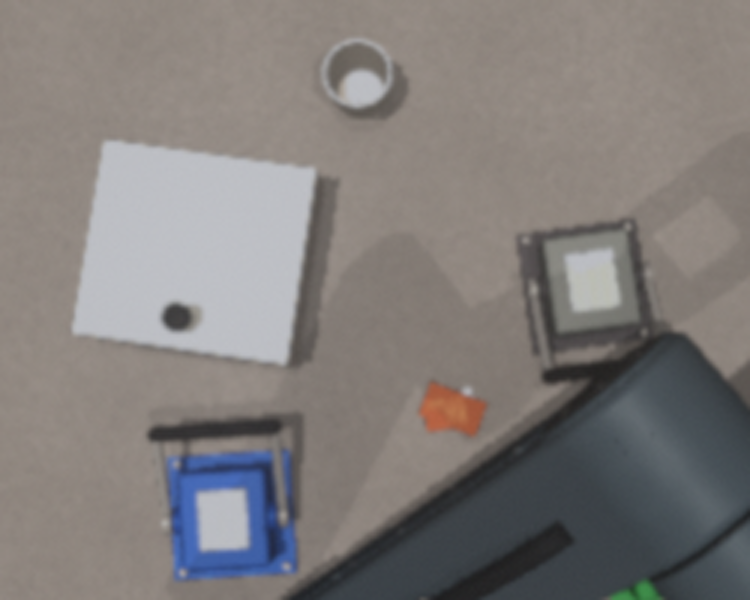

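The picture shows the lid flat shut (knob at (177,316)) and the grey isolator's bar at its near stop, about (590,370). The beaker and sherd have not moved, and the arm is clear above everything. Handing in.

```bash
python3 -c "
from workcell import order
print(order.close_job())"
```

```text
the job is handed in; nothing more can be done
None
```

The job is handed in: the lid was pushed fully shut first, then the grey isolator's bail was swung over with pushes only and held at its near stop at about 24 N for over 0.8 s; nothing else was touched.

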